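# Raise the drip arm and hang the sink caddy

## Robot

A 6-joint arm with a two-finger parallel gripper is mounted at the origin on the work surface. World frame = base frame: x ahead of the robot, y to its left, z up, the work surface at z = 0. Lengths are in m, angles in rad, forces in N, time in s.
With the tool pointing down it reaches from about 0.325 to 0.775 m from the base axis. Payload 5.5 kg.
Tool frame: the origin (TCP) lies between the finger pads; the fingertips stand 8 mm ahead of it and the grasp point (between the pads) lies 11 mm behind it (tcp_to_tips is the distance from the TCP to the fingertips, in m); z points along the fingers, y is the direction in which the jaws open and shut (so a half turn about z gives the same grasp; the last joint's range is limited). The gripper opens to 88 mm and grips with 3 to 60 N. Pads are 20 mm wide; open, the fingers measure 115 mm over their backs; the gripper's body (75 mm by 178 mm) begins 61 mm behind the grasp point.
Start: joints at [1.06, 0.091, 1.231, -0, 1.82, -0.057], TCP at [0.263, 0.539, 0.231] pointing down, gripper open.
Joint ranges: [-2.87, 2.87], [-0.86, 2.18], [0.17, 2.46], [-1.51, 4.65], [0.06, 2.69], [-2.65, 2.65]. Speed limits (rad/s): [2.57, 2.57, 3.01, 3.14, 3.14, 3.14].

## Interface

Orientations are given as a unit quaternion [w, x, y, z].
In Python, from bench import * gives the robot as it stands. Calls block until the motion is done:
- move_to(position, orientation): joint-space move of the TCP to a pose.
- move_l(position, speed=0.15, orientation=None): straight line of the TCP; orientation=None keeps the orientation; speed is the mean speed in m/s.
- movej(angles): joint-space move.
- gripper_open() and close(): open the fingers fully, or close them until they stop; the grip force is fixed at half the most.
- hold(seconds).
- inverse_kinematics(position, orientation): joint angles nearest the present ones, or None.
- state(): the state.
- get_image(name): name is "scene" or "side" or "wrist"; returns a dict with "frame" (420x560x3 uint8, blue, green, red), "depth" (420x560 float32, m along the optical axis (not along the pixel's ray), 0 where there is no reading), "camera_matrix" (3x3 intrinsics, pixels), "view" (4x4, takes a point from world to camera coordinates). Camera axes: x right, y up, looking along -z (the intrinsics and any distortion apply to the point x, -y, -z); pixel columns grow to the right and rows downward; lengths in m; the calibration is good to about 2 mm. A picture is of the moment at which its call begins.
A pose or a line that the arm cannot do raises IKError and nothing moves.
- job_done(): hands the job in, once; it reports no verdict.
The state is a dict: "time": time; "joint_pos": joint angles; "dq": joint speeds; "joint_torque": joint torques, N m; "ee_pos": TCP position; "ee_rot": TCP orientation; "ft_force": force on the tool from outside, world axes, zero at the start; "moment": the same for the moment, N m; "finger_gap": finger opening in m.
Only numpy, scipy, OpenCV 4.12 (cv2) and the standard library are available. Lean on these libraries where they do the work, as an engineer would, in place of code of your own. Each camera call takes 0.05 s, during which the arm holds its last target.

## Task

Pull the leaning telescopic arm of the drip stand out by its flat grip until the lock button clicks out through the hole in the tube. Then pick up the sink caddy by its round top bar and hang it by both hooks on the arm's cross bar, one hook each side of the grip and the hook tips on the tap's side of the bar, so that it hangs still and clear of the tray. Leave the mug, jar, beaker, soap dish and spray bottle where they stand.

Things in the scene. Friction and masses are not known exactly. Their poses are not given: they have to be found in the camera images.
- stand: Fixed drip stand, origin on the worktop: steel tray (own x -50 to 170, y +-80, 10 mm high) and a 26 mm square white tube leaning 25 deg. The tube axis starts at own (95, 0, 0) mm and runs up along own (-0.423, 0, 0.906), roughly towards the robot; the tube's mouth is 137 mm along it. Yaw varies.
- slide_arm (a joint): Extension of the inner arm along the tube axis, in m: 0 fully in, lock at about 0.100 with 2 mm of play either way (end stop 0.1015; it may settle back to 0.098). Starts between 0 and 0.035 and stays where it is left by friction; about 5 N pulls it. When the button is out the arm is locked both ways.
- lock_button (a joint): Lock button (steel, 11 mm) on the inner arm, in m: 0 = sprung fully out through the hole (stands 5 mm proud of the tube), about 0.008 = held in inside the tube. Springs out by itself when the arm reaches its lock position.
- grip (a point): Middle of the flat grip block on the arm's top end, on the tube axis at 155 mm + extension (block from 141 to 173 mm + extension). 50 mm wide along the stand's y, 18 mm thick square to that and to the axis; these 18 mm faces slope with the tube, so grip them with the fingers pointing down along the tube axis. Axes: z out along the tube, y the stand's y.
- bar (a point): Middle of the arm's level flat cross bar (10 mm high, 20 mm wide, 128 mm long along the stand's y, sticking out each side of the grip block), on the tube axis at 165 mm + extension. About 150 mm above the worktop with the arm fully in, 239 mm locked.
- tap: Fixed swan-neck tap behind the stand: column 32 mm thick, neck 22 mm, 374 mm high. Origin on the worktop straight below its nozzle; the column stands at own x = 184 mm, y = 0. The nozzle (26 mm thick, lower end 311 mm up) overhangs the grip when the arm is in, so the grip cannot be taken straight from above.
- caddy: Loose white upright sink caddy, about 0.25 kg, origin under its centre: open trough 48 x 100 x 40 mm (x, y, z) with a sponge, an 8 mm wide hook at y = +-44 mm. Each hook: riser at x -27 to -17, arch with its underside 160 mm up, tip at x 17 to 22 reaching down to 144 mm. Hooks open to own +x. When hung, its +x points as the stand's +x.
- carry_bar (a point): Middle of the caddy's round carrying bar: 16 mm thick, 100 mm long along the caddy's y, 200 mm above its underside, free space of 30 mm below it between the hooks.
- hook (a point): Point midway between the two hooks where the centre of the cross bar lies when the caddy hangs on it: 155 mm above the caddy's underside, x = 0, y = 0.
- mug: White mug, 74 mm wide and 85 mm high with a handle, between the stand and the caddy. Origin at the centre of its underside. Leave alone.
- jar: Closed glass jar, 64 mm wide and 105 mm high, between the stand and the caddy. Origin under its centre. Leave alone.
- beaker: Clear plastic beaker, 64 mm wide and 85 mm high, close beside the caddy. Origin under its centre. Leave alone.
- soap_dish: White soap dish, 55 x 90 x 22 mm, on the worktop before the stand. Origin under its centre. Leave alone.
- spray_bottle: White spray bottle, 72 mm wide, 225 mm high, behind the jar. Origin under its centre. Leave alone.
- lock_hole (a point): Centre of the 15 mm square lock hole in the tube's upper face (the face turned up and towards the tap), 113 mm along the tube axis; the button comes out here.
Things that resemble listed ones, but are neither listed nor needed, are in the scene too. What is shaped like the caddy but pink is not meant.

How it is judged:
By the outcome, as a careful person would: the job done as asked, in the order asked, and still so for the second after the job is handed in, with the robot touching nothing.
It also fails if it takes over 64 s, if anything falls off the work surface, if the arm or the gripper's body presses on something with over 40 N, if the wrist force passes 120 N, or if a joint passes its speed limit or range.

## Working session

There is one attempt and no reset: what is moved stays moved. The work goes in short steps, each a Python script; the robot and the scene stay as the last script left them, time stands still between calls to the robot, and variables do not carry over. Pictures are saved under pics/ and viewed, and the job is handed in when it is done.

```bash
ls; mkdir -p pics; python3 - <<'E'
from bench import *
import cv2,numpy as np
for n in ["scene","side","wrist"]:
    d=get_image(n); cv2.imwrite(f"pics/{n}0.png",d["frame"]); np.savez(f"pics/{n}0.npz",**d)
    print(n,d["camera_matrix"].tolist(),np.round(d["view"],3).tolist(),d.keys())
print(state())
E
```

```text
pics
scene [[467.211915323565, 0.0, 281.8145952718463], [0.0, 467.211915323565, 217.74942933941026], [0.0, 0.0, 1.0]] [[0.249, 0.969, -0.014, -0.14], [-0.588, 0.162, 0.793, 0.255], [0.77, -0.189, 0.61, -1.524], [0.0, 0.0, 0.0, 1.0]] dict_keys(['frame', 'depth', 'camera_matrix', 'view'])
side [[427.796183130959, 0.0, 283.0995702856827], [0.0, 427.796183130959, 203.8330313571059], [0.0, 0.0, 1.0]] [[0.962, -0.272, -0.019, -0.592], [0.157, 0.496, 0.854, -0.182], [-0.223, -0.825, 0.52, -0.805], [0.0, 0.0, 0.0, 1.0]] dict_keys(['frame', 'depth', 'camera_matrix', 'view'])
wrist [[330.3213922132033, 0.0, 279.1038197214521], [0.0, 330.3213922132033, 207.58289985257315], [0.0, 0.0, 1.0]] [[0.439, 0.899, -0.002, -0.599], [-0.863, 0.42, -0.281, 0.034], [-0.251, 0.125, 0.96, -0.391], [0.0, 0.0, 0.0, 1.0]] dict_keys(['frame', 'depth', 'camera_matrix', 'view'])
{'time': 0.15, 'joint_pos': array([ 1.06029627e+00,  9.16777163e-02,  1.23160907e+00, -1.31496916e-05,
        1.81979660e+00, -5.66999415e-02]), 'dq': array([-0.00086042, -0.00178846, -0.00242425, -0.00084154,  0.0008951 ,
        0.00125729]), 'joint_torque': array([ 1.03861701e-03, -4.47050786e+01, -4.06904876e+01,  6.97963452e-02,
        2.75639340e-02, -1.09009673e-04]), 'ee_pos': array([0.26293136, 0.53908311, 0.22977164]), 'ee_rot': array([-2.02445474e-04,  2.24959632e-01,  9.74367799e-01, -7.17377212e-04]), 'ft_force': array([-0.53670718,  0.69039667,  0.39278337]), 'moment': array([-0.02160606, -0.05665184, -0.0413603 ]), 'finger_gap': 0.08780839263607564}
```

View pics/scene0.png

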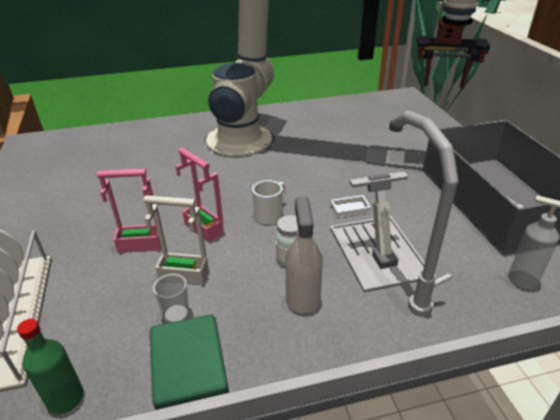

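View pics/side0.png

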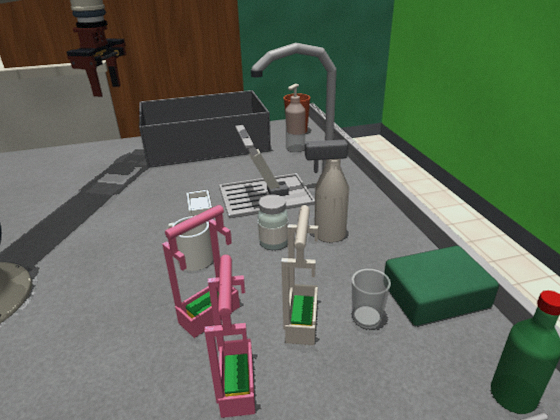

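View pics/wrist0.png

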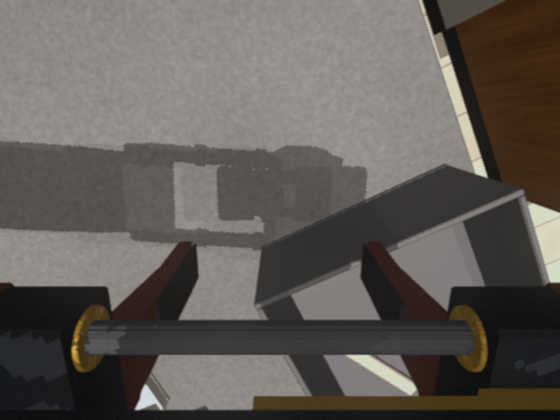

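The scene shows three caddy shapes: two pink (scene px ~130,210 and ~205,195) and one white with a green sponge (scene ~180,240; side ~300,280). Only the white one fits. I'll confirm it in a crop, and the stand as well (scene ~380,220).

```bash
cat > h.py <<'E'
import numpy as np,cv2
def cloud(d):
    D=d["depth"];K=d["camera_matrix"];V=d["view"]
    v,u=np.mgrid[:D.shape[0],:D.shape[1]]
    x=(u-K[0,2])/K[0,0]*D; y=(v-K[1,2])/K[1,1]*D
    P=np.stack([x,-y,-D,np.ones_like(D)],-1)@np.linalg.inv(V).T
    P=P[...,:3]; P[D==0]=np.nan
    return P
def proj(d,p):
    p=np.atleast_2d(p);c=np.c_[p,np.ones(len(p))]@d["view"].T
    K=d["camera_matrix"];return np.c_[K[0,0]*c[:,0]/-c[:,2]+K[0,2],K[1,1]*c[:,1]/c[:,2]+K[1,2]]
E
python3 - <<'E'
from h import *
S=dict(np.load("pics/scene0.npz"));T=dict(np.load("pics/side0.npz"))
a=cv2.resize(S["frame"][170:300,120:260],None,fx=2.7,fy=2.7,interpolation=2)
b=cv2.resize(S["frame"][150:300,320:460],None,fx=2.7,fy=2.7,interpolation=2)
c=np.zeros((405,760,3),np.uint8);c[:a.shape[0],:a.shape[1]]=a;c[:b.shape[0],380:380+b.shape[1]]=b
cv2.imwrite("pics/crop1.png",c)
P=cloud(S);Q=cloud(T)
np.set_printoptions(precision=3,suppress=True)
print("worktop z",np.nanmedian(P[150:160,100:130,2]),np.nanmedian(Q[330:350,100:140,2]))
for (u,v) in [(150,198),(160,199),(172,200),(185,202),(195,203)]:print("bar",u,v,P[v,u])
for (u,v) in [(355,181),(365,180),(378,183),(395,177),(404,176),(380,215),(384,240),(386,258)]:print("stand",u,v,P[v,u])
for n,I,X in (("scene",S,P),("side",T,Q)):
    hi=(X[...,2]>.188)&(X[...,2]<.23)&(X[...,0]>.2)&(X[...,0]<.9)&(X[...,1]<0)&(X[...,1]>-.5)
    k,l,st,ce=cv2.connectedComponentsWithStats(hi.astype(np.uint8))
    for i in range(1,k):
        if st[i,4]>30:
            p=X[l==i];m=p.mean(0);w=np.linalg.svd(p-m,full_matrices=False);print(n,ce[i],st[i,4],m,w[2][0],I["frame"][l==i].mean(0),p[:,2].max())
E
```

```text
worktop z 0.0008835853327605614 -1.7002506796148786e-05
bar 150 198 [ 0.574 -0.264  0.206]
bar 160 199 [ 0.584 -0.246  0.207]
bar 172 200 [ 0.593 -0.223  0.207]
bar 185 202 [ 0.605 -0.2    0.206]
bar 195 203 [ 0.319 -0.177  0.001]
stand 355 181 [0.582 0.159 0.176]
stand 365 180 [0.586 0.18  0.178]
stand 378 183 [0.593 0.208 0.17 ]
stand 395 177 [0.591 0.247 0.177]
stand 404 176 [0.593 0.267 0.177]
stand 380 215 [0.622 0.207 0.105]
stand 384 240 [0.65  0.211 0.055]
stand 386 258 [0.675 0.208 0.024]
scene [193.465 158.442] 260 [ 0.439 -0.167  0.203] [ 0.859  0.511 -0.02 ] [126.565 105.5   181.404] 0.210234014732255
scene [121.136 173.01 ] 390 [ 0.458 -0.321  0.203] [0.169 0.986 0.001] [126.051 105.954 177.067] 0.2098645502281129
scene [168.89  200.929] 437 [ 0.589 -0.23   0.203] [ 0.371  0.929 -0.006] [158.522 170.519 176.764] 0.21007814467871022
scene [300.631 221.963] 301 [ 0.733 -0.007  0.214] [ 0.984 -0.06  -0.17 ] [85.601 85.917 87.229] 0.22645093450901055
scene [ 26.479 325.616] 242 [ 0.833 -0.451  0.19 ] [ 0.971  0.24  -0.001] [ 43.169  48.202 190.475] 0.19271992009820793
side [328.986 150.741] 646 [ 0.712 -0.007  0.209] [-0.986  0.162 -0.037] [69.345 68.69  68.255] 0.22607845457319697
side [193.699 222.088] 678 [ 0.43  -0.174  0.203] [-0.878 -0.479 -0.011] [116.724  94.053 170.462] 0.20978336453648444
side [302.052 228.362] 481 [ 0.581 -0.241  0.205] [-0.384 -0.922 -0.054] [159.166 171.133 177.328] 0.2094116380277649
side [225.255 286.519] 769 [ 0.452 -0.332  0.205] [-0.172 -0.984 -0.043] [129.083 103.049 189.427] 0.2093476346335355
side [550.674 297.487] 261 [ 0.829 -0.452  0.19 ] [-0.722 -0.691 -0.026] [ 30.582  35.456 183.502] 0.191901367871808
```

View pics/crop1.png

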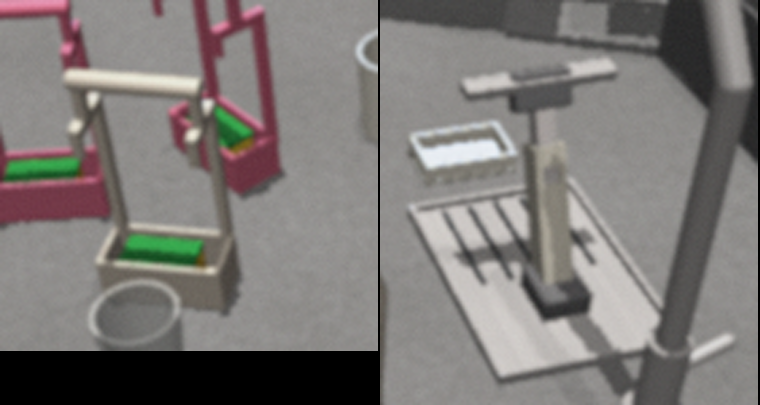

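The crop confirms the white caddy with its green sponge (scene ~172,201 is the bar) and hook tips facing the camera. The stand's bar runs from scene (352,182) to (405,177). Next I'll fit both models and the tap to the point clouds.

```bash
cat > fit.py <<'E'
from h import *
from scipy.optimize import least_squares
def box(p,c,h):
    q=np.abs(p-c)-h; return np.linalg.norm(np.maximum(q,0),axis=1)+np.minimum(q.max(1),0)
def bb(p,lo,hi): lo=np.array(lo)/1e3;hi=np.array(hi)/1e3; return box(p,(lo+hi)/2,(hi-lo)/2)
def cyl(p,c,ax,L,r):
    q=p-c;a=np.abs(q[:,ax])-L;o=[i for i in range(3) if i!=ax];r=np.hypot(q[:,o[0]],q[:,o[1]])-r
    return np.hypot(np.maximum(a,0),np.maximum(r,0))+np.minimum(np.maximum(a,r),0)
def loc(p,x,y,yaw):
    c,s=np.cos(yaw),np.sin(yaw);q=p-[x,y,0];return np.c_[c*q[:,0]+s*q[:,1],-s*q[:,0]+c*q[:,1],q[:,2]]
def caddy(p,th):
    q=loc(p,*th[:3]);d=[]
    d+=[bb(q,[-24,-50,0],[-20,50,40]),bb(q,[20,-50,0],[24,50,40]),bb(q,[-24,-50,0],[24,-46,40]),bb(q,[-24,46,0],[24,50,40]),bb(q,[-20,-44,0],[20,44,30])]
    for y in(-44,44):d+=[bb(q,[-27,y-4,0],[-17,y+4,170]),bb(q,[-27,y-4,160],[22,y+4,168]),bb(q,[17,y-4,144],[22,y+4,165])]
    d+=[cyl(q,np.array([th[3],0,.2]),1,.05,.008)]
    return np.min(d,0)
A=np.array([-.4226,0,.9063])
def stand(p,th,parts=False):
    q=loc(p,*th[:3]);e=th[3]
    R=np.array([[.9063,0,.4226],[0,1,0],A])
    t=(q-[.095,0,0])@R.T
    b=np.array([.095,0,0])+A*(.165+e)
    d=[bb(q,[-50,-80,0],[170,80,10]),bb(t,[-13,-13,0],[13,13,137]),box(t,np.array([0,0,.157+e]),np.array([.009,.025,.016])),box(q,b,np.array([.01,.064,.005])),box(t,np.array([0,0,.1+e/2]),np.array([.008,.008,.05+e/2]))]
    return d if parts else np.min(d,0)
E
python3 - <<'E'
from fit import *
np.set_printoptions(precision=4,suppress=True)
S=dict(np.load("pics/scene0.npz"));T=dict(np.load("pics/side0.npz"))
cs=[cloud(S),cloud(T)]
def sel(X,I,f): 
    m=f(X,I);return X[m]
def wsat(I):
    return I.astype(int).max(-1)-I.astype(int).min(-1)
for name,sets in (("both",[0,1]),("scene",[0]),("side",[1])):
    pts=[]
    for k in sets:
        X=cs[k];I=[S,T][k]["frame"].astype(int)
        d=np.hypot(X[...,0]-.59,X[...,1]+.23)<.085
        m=d&(X[...,2]>.012)&(I[...,2]-I[...,1]<30)
        # exclude green/pink
        m&=(I[...,1]-I[...,2]<20)
        pts.append(X[m])
    p=np.concatenate(pts)
    best=None
    for yaw in (-.38,-.38+np.pi):
        r=least_squares(lambda t:caddy(p,t),[.59,-.23,yaw,0],loss="soft_l1",f_scale=.002)
        print("caddy",name,len(p),r.x,r.cost,np.median(np.abs(r.fun)))
    pts=[]
    for k in sets:
        X=cs[k]; m=(X[...,0]>.5)&(X[...,0]<.72)&(X[...,1]>.09)&(X[...,1]<.33)&(X[...,2]>.012)&(X[...,2]<.25)
        m[:, :]&=~((X[...,0]<.585)&(X[...,2]<.03))
        pts.append(X[m])
    p=np.concatenate(pts)
    r=least_squares(lambda t:stand(p,t),[.575,.21,-.1,.02],loss="soft_l1",f_scale=.002)
    print("stand",name,len(p),r.x,r.cost,np.median(np.abs(r.fun)))
    pts=[cs[k][(cs[k][...,2]>.3)&(cs[k][...,2]<.4)&(cs[k][...,0]>.5)&(cs[k][...,0]<.9)&(abs(cs[k][...,1]-.2)<.15)] for k in sets]
    p=np.concatenate(pts); i=p[:,0].argsort()
    for lo in np.arange(.55,.86,.02):
        w=p[(p[:,0]>=lo)&(p[:,0]<lo+.02)]
        if len(w)>3:print("tap %.2f"%lo,len(w),w.mean(0),w[:,2].min(),w[:,2].max(),w[:,1].min(),w[:,1].max())
    nz=p[p[:,2]<.335]; nz=nz[nz[:,0]<.7]
    if len(nz):print("nozzle",nz.min(0),nz.max(0))
E
```

```text
caddy both 5015 [ 0.5878 -0.2311 -0.4012 -0.0036] 0.054018428710475276 0.0009568293490051141
caddy both 5015 [ 0.5847 -0.2307  2.6624 -0.0001] 0.09328934231535331 0.001794327942992743
stand both 2730 [ 0.5673  0.2135 -0.0237  0.0252] 0.007915496632465992 0.001158735654304706
tap 0.59 14 [0.609  0.2101 0.3202] 0.3120785839623073 0.3257711224925263 0.20628812260798857 0.21591903215923547
tap 0.61 200 [0.622  0.2046 0.3257] 0.3110422642382306 0.3466805496077733 0.19653510868260382 0.22509480322029649
tap 0.63 241 [0.6387 0.2075 0.3367] 0.3103733670191582 0.36113824933533234 0.19917401468556295 0.22218967961132655
tap 0.65 198 [0.6595 0.2083 0.3537] 0.33349063312473093 0.3650693735688754 0.20180191003201242 0.21853695190191683
tap 0.67 176 [0.6801 0.21   0.3597] 0.34441450799908047 0.36969960448684575 0.20361350765806485 0.22245498846611303
tap 0.69 186 [0.6999 0.2109 0.3634] 0.34983549803690916 0.37335826375830056 0.2055555904498496 0.22281116657056269
tap 0.71 213 [0.7204 0.2131 0.366 ] 0.3503582454750258 0.37449698911196405 0.20674817522316424 0.22807138462835938
tap 0.73 226 [0.7399 
[... 3191 characters left out ...]
 0.3503582454750258 0.37413799539850146 0.20674817522316424 0.22186009495708114
tap 0.73 85 [0.74   0.2125 0.3584] 0.34448306215194247 0.3700074366145914 0.20774744796501832 0.21890011108651675
tap 0.75 87 [0.7602 0.2146 0.3531] 0.33778444669729407 0.3657677483951589 0.20870635779895752 0.22257013355092325
tap 0.77 132 [0.7805 0.2163 0.3372] 0.30863106108561417 0.35982771275531433 0.2093311315859463 0.2260601333901342
tap 0.79 101 [0.7983 0.2164 0.3157] 0.3000214220680093 0.3405149313839612 0.21093294641874594 0.2269610242270761
tap 0.81 9 [0.8123 0.2197 0.3072] 0.3010433116420868 0.31370634732078684 0.21724922890969933 0.22286261115064065
nozzle [0.608  0.1965 0.311 ] [0.6504 0.2159 0.335 ]
```

```bash
python3 - <<'E'
from fit import *
from scipy.spatial.transform import Rotation as Ro
np.set_printoptions(precision=3,suppress=True)
S=dict(np.load("pics/scene0.npz"));T=dict(np.load("pics/side0.npz"));W=dict(np.load("pics/wrist0.npz"))
q=[-2.02445474e-04,2.24959632e-01,9.74367799e-01,-7.17377212e-04];R=Ro.from_quat(q,scalar_first=True);t=np.array([0.26293,0.53908,0.22977])
cam=np.linalg.inv(W["view"]);print("cam tool",R.inv().apply(cam[:3,3]-t), "look",R.inv().apply(-cam[:3,2]))
P=np.concatenate([cloud(S).reshape(-1,3),cloud(T).reshape(-1,3)])
L=R.inv().apply(P-t);L=L[(np.abs(L[:,:2])<.15).all(1)&(L[:,2]<.02)&(L[:,2]>-.3)]
for z in np.arange(-.3,.02,.015):
    w=L[(L[:,2]>=z)&(L[:,2]<z+.015)]
    if len(w)>5:print("%.3f"%z,len(w),"x",np.percentile(w[:,0],[1,99]),"y",np.percentile(w[:,1],[1,99]))
# tap column & nozzle circle fits
for k in (S,T):
    X=cloud(k).reshape(-1,3)
    p=X[(X[:,0]>.75)&(X[:,0]<.86)&(abs(X[:,1]-.21)<.06)&(X[:,2]>.1)&(X[:,2]<.25)]
    for nm,pp,r,c0 in(("col",p,.016,[.8,.22]),("noz",X[(X[:,0]>.6)&(X[:,0]<.66)&(abs(X[:,1]-.21)<.04)&(X[:,2]>.312)&(X[:,2]<.328)],.013,[.625,.21])):
        f=least_squares(lambda c:np.hypot(pp[:,0]-c[0],pp[:,1]-c[1])-r,c0,loss="soft_l1",f_scale=.002);print(nm,len(pp),f.x,np.median(abs(f.fun)))
# bar line from scene top points
X=cloud(S);m=(X[...,2]>.174)&(X[...,2]<.182)&(abs(X[...,0]-.59)<.04)&(abs(X[...,1]-.21)<.08)
p=X[m];print("bar top",len(p),p.mean(0),p.min(0),p.max(0),np.polyfit(p[:,1],p[:,0],1))
th=np.array([0.5673,0.2135,-0.0237,0.0252])
for yaw in(-.0237,-.05,-.1):
  th[2]=yaw
def w(q,th):
    c,s=np.cos(th[2]),np.sin(th[2]);q=np.atleast_2d(q);return np.c_[th[0]+c*q[:,0]-s*q[:,1],th[1]+s*q[:,0]+c*q[:,1],q[:,2]]
th=[0.5673,0.2135,-0.0237,0.0252]
out=[]
for I,(u0,u1,v0,v1) in((S,(310,460,110,300)),(T,(200,340,50,230))):
    im=cv2.resize(I["frame"],None,fx=4,fy=4,interpolation=2)
    b=np.array([.095,0,0])+A*(.165+th[3])
    segs=[w([[-.05,-.08,.01],[.17,-.08,.01],[.17,.08,.01],[-.05,.08,.01]],th),w([b+[-.01,-.064,.005],b+[.01,-.064,.005],b+[.01,.064,.005],b+[-.01,.064,.005]],th)]
    for s in segs: cv2.polylines(im,[np.int32((proj(I,s)+.5)*4)],True,(0,0,255),1)
    out.append(cv2.resize(im[v0*4:v1*4,u0*4:u1*4],(390,500)))
cv2.imwrite("pics/ov1.png",np.hstack(out))
E
```

```text
cam tool [ 0.077 -0.    -0.153] look [-0.281 -0.001  0.96 ]
-0.225 347 x [-0.041  0.022] y [-0.04   0.032]
-0.210 446 x [-0.042  0.025] y [-0.04   0.033]
-0.195 345 x [-0.042  0.022] y [-0.04   0.031]
-0.180 417 x [-0.039  0.021] y [-0.039  0.033]
-0.165 359 x [-0.038  0.027] y [-0.044  0.021]
-0.150 310 x [-0.025  0.017] y [-0.043  0.016]
-0.135 339 x [-0.026  0.018] y [-0.043  0.015]
-0.120 1064 x [-0.035  0.029] y [-0.091  0.086]
-0.105 601 x [-0.037  0.028] y [-0.089  0.084]
-0.090 682 x [-0.037  0.029] y [-0.083  0.077]
-0.075 173 x [-0.031  0.025] y [-0.083  0.077]
-0.060 190 x [-0.015  0.011] y [-0.061  0.056]
-0.045 164 x [-0.015  0.01 ] y [-0.059  0.054]
-0.030 149 x [-0.015  0.011] y [-0.057  0.053]
-0.015 152 x [-0.016  0.013] y [-0.056  0.054]
0.000 65 x [-0.015  0.009] y [-0.056  0.051]
col 839 [0.799 0.229] 0.0009472956357865422
noz 97 [0.621 0.214] 0.0009627203198903853
col 399 [0.808 0.231] 0.0013934400941569558
noz 91 [0.621 0.214] 0.0007895986025029892
bar top 334 [0.585 0.21  0.177] [0.57  0.148 0.174] [0.594 0.276 0.182] [0.007 0.583]
```

View pics/ov1.png

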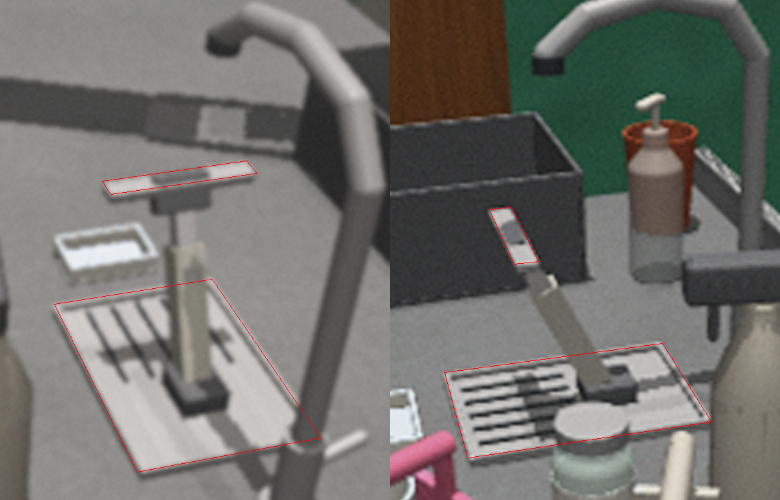

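The overlay fits the tray and bar in both views. The tap nozzle is at about (0.621, 0.214) with its lower end at z 0.311. With the tool exactly along the tube, the wide gripper body would clip the nozzle by about 6 mm during the pull. I'll lean the tool 8° more towards the robot to clear it.

```bash
cat > plan.py <<'E'
import numpy as np
from scipy.spatial.transform import Rotation as Ro
A=np.array([-.4226,0,.9063])
TH=np.array([0.5673,0.2135,-0.0215,0.0252])
Rz=Ro.from_euler('z',TH[2])
def sw(p): return Rz.apply(p)+[TH[0],TH[1],0]
def axis_pt(s): return sw(np.array([.095,0,0])+A*s)
def quat(zt,yt):
    R=np.c_[np.cross(yt,zt),yt,zt]; return Ro.from_matrix(R).as_quat(scalar_first=True)
def pull_q(delta,sgn):
    a=np.radians(25)+delta
    zt=Rz.apply([np.sin(a),0,-np.cos(a)]); yt=sgn*Rz.apply([np.cos(a),0,np.sin(a)])
    return quat(zt,yt),zt
AW=Rz.apply(A)
E
python3 - <<'E'
from bench import *
from plan import *
np.set_printoptions(precision=3,suppress=True)
print(state()['time'])
for sgn in(1,-1):
    q,zt=pull_q(np.radians(8),sgn)
    for s in (.166+.0252,.166+.102,.166+.0252+.13,.166+.26):
        g=axis_pt(s); tcp=g+zt*.011
        print(sgn,s,tcp,inverse_kinematics(tcp,q))
E
```

```text
0.15
1 0.1912 [0.587 0.213 0.164] [ 0.421 -0.294  1.805 -0.263  1.114  0.496]
1 0.268 [0.555 0.214 0.234] [ 0.454 -0.383  1.752 -0.265  1.26   0.49 ]
1 0.32120000000000004 [0.533 0.214 0.282] [ 0.479 -0.426  1.698 -0.27   1.359  0.488]
1 0.42600000000000005 [0.488 0.215 0.377] [ 0.536 -0.467  1.555 -0.292  1.55   0.488]
-1 0.1912 [0.587 0.213 0.164] [ 0.421 -0.294  1.805 -0.263  1.114 -2.645]
-1 0.268 [0.555 0.214 0.234] None
-1 0.32120000000000004 [0.533 0.214 0.282] None
-1 0.42600000000000005 [0.488 0.215 0.377] None
```

```bash
python3 - <<'E'
from bench import *
from plan import *
from h import *
np.set_printoptions(precision=3,suppress=True)
q,zt=pull_q(np.radians(8),1)
a=np.radians(33); perp=Rz.apply([np.cos(a),0,np.sin(a)])
T=lambda s,o=0:axis_pt(s)+zt*.011+perp*o
g=.166+.0252
move_to(T(g)-zt*.15-perp*.015,q)
print(state()['time'],state()['ee_pos'])
move_l(T(g)-zt*.05-perp*.015,speed=.2)
for n in("wrist","side"):
    d=get_image(n);cv2.imwrite(f"pics/{n}1.png",d["frame"]);np.savez(f"pics/{n}1.npz",**d)
print(state()['time'],state()['ee_pos'],T(g)-zt*.05-perp*.015,state()['ft_force'])
E
```

```text
1.625 [0.493 0.216 0.282]
2.375 [0.548 0.215 0.2  ] [0.548 0.214 0.198] [ 0.    -0.199 -0.494]
```

View pics/wrist1.png

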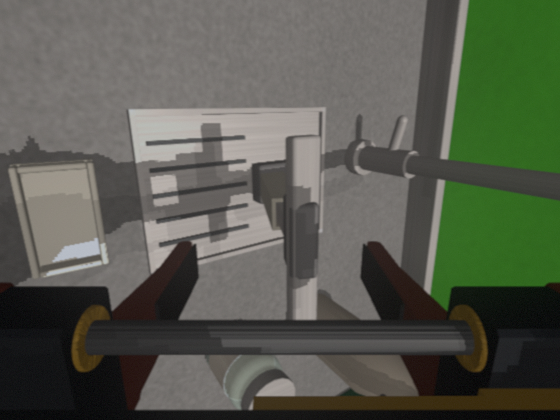

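View pics/side1.png

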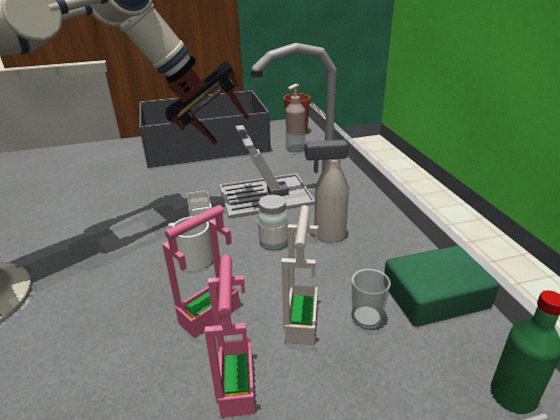

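The wrist view shows the bar (about x 303 px) and dark grip block (302,240) between the fingers, offset to the tap side as planned and parallel to the pads. The soap dish (60,215) and nozzle are clear. I'll grip now.

```bash
python3 - <<'E'
from bench import *
from plan import *
from h import *
np.set_printoptions(precision=3,suppress=True)
q,zt=pull_q(np.radians(8),1)
a=np.radians(33); perp=Rz.apply([np.cos(a),0,np.sin(a)])
T=lambda s,o=0:axis_pt(s)+zt*.011+perp*o
g=.166+.0252
move_l(T(g)-perp*.015,speed=.1); print(state()['ft_force'])
move_l(T(g),speed=.06); print(state()['ft_force'])
close(); s=state(); print(s['time'],s['finger_gap'],s['ft_force'],s['moment'],s['ee_pos'],T(g))
for n in("side","scene"):
    d=get_image(n);cv2.imwrite(f"pics/{n}2.png",d["frame"]);np.savez(f"pics/{n}2.npz",**d)
a=cv2.imread("pics/side2.png")[40:230,150:350];b=cv2.imread("pics/scene2.png")[60:250,300:500]
cv2.imwrite("pics/c2.png",cv2.resize(np.hstack([a,b]),None,fx=2,fy=2,interpolation=2))
E
```

```text
[ 0.489 -0.402  0.591]
[-0.271  0.458 -0.271]
4.475 0.021163105992431493 [-3.76   0.492  0.01 ] [-0.056  1.26   0.08 ] [0.587 0.213 0.163] [0.587 0.213 0.164]
```

View pics/c2.png

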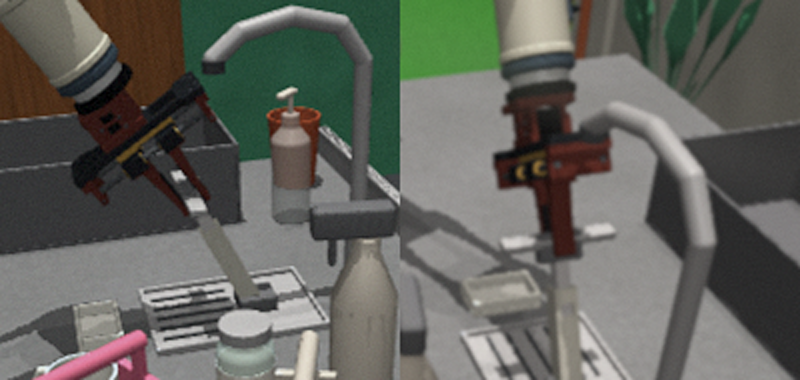

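The block is gripped (gap 21 mm) and the gripper body sits in front of and below the nozzle (side crop 213,65). I'll pull in steps while watching the force.

```bash
python3 - <<'E'
from bench import *
from plan import *
from h import *
np.set_printoptions(precision=3,suppress=True)
p0=np.array(state()['ee_pos'])
q,zt=pull_q(np.radians(8),1)
base=axis_pt(.166+.0252)+zt*.011
for d in(.02,.04,.055,.066,.071,.074,.0765):
    move_l(base+AW*d,speed=.08)
    s=state();f=s['ft_force'];print(d,np.dot(s['ee_pos']-p0,AW),f,np.dot(f,AW),s['finger_gap'],s['time'])
    if np.linalg.norm(f)>45: break
for n in("side","scene"):
    dd=get_image(n);cv2.imwrite(f"pics/{n}3.png",dd["frame"]);np.savez(f"pics/{n}3.npz",**dd)
a=cv2.imread("pics/side3.png")[40:230,150:350];b=cv2.imread("pics/scene3.png")[60:250,300:500]
cv2.imwrite("pics/c3.png",cv2.resize(np.hstack([a,b]),None,fx=2,fy=2,interpolation=2))
E
```

```text
0.02 0.020456554843690907 [-6.864 -0.472 -0.338] 2.589515091505555 0.02103420797636345 4.975
0.04 0.04072073243892153 [-7.176 -1.835 -1.065] 2.050371101468398 0.020983788201662527 5.375
0.055 0.056072167899874556 [-8.76  -2.321  0.521] 4.151965073894528 0.02115931034590361 5.7083
0.066 0.06741227791636507 [-10.086  -3.036  -1.796] 2.6061053578526905 0.021651577295446332 5.9917
0.071 0.07215343479388119 [-7.657 -2.525 -2.437] 1.0029756759245916 0.02133552455834933 6.2417
0.074 0.07491679613400715 [-7.478 -3.887 -4.384] -0.849346487064391 0.02072480771743697 6.4917
0.0765 0.076781758195935 [-6.511 -4.026 -5.52 ] -2.2881946593511073 0.021122110683196537 6.7417
```

View pics/c3.png

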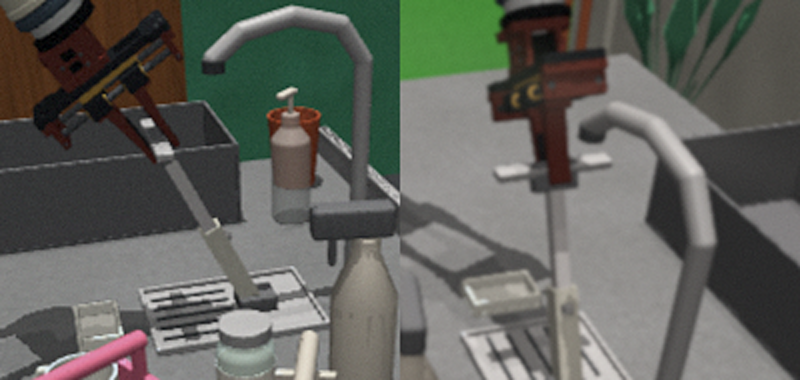

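The arm is nearly fully out, and a small lump shows at the tube's upper face (side crop ~213,230), possibly the button. I'll test it by pulling further, then pushing back.

```bash
python3 - <<'E'
from bench import *
from plan import *
from h import *
np.set_printoptions(precision=3,suppress=True)
q,zt=pull_q(np.radians(8),1)
base=axis_pt(.166+.0252)+zt*.011
for d in(.079,.081,.083,.078,.074,.071,.068):
    move_l(base+AW*d,speed=.05)
    s=state();f=s['ft_force'];print(d,np.dot(s['ee_pos']-base,AW),f,np.dot(f,AW),s['finger_gap'],s['time'])
    if np.linalg.norm(f)>40: break
d=get_image("scene");cv2.imwrite("pics/scene4.png",d["frame"]);np.savez(f"pics/scene4.npz",**d)
d=get_image("side");cv2.imwrite("pics/side4.png",d["frame"]);np.savez(f"pics/side4.npz",**d)
a=d["frame"][120:200,220:300];b=cv2.imread("pics/scene4.png")[170:250,350:430]
cv2.imwrite("pics/c4.png",cv2.resize(np.hstack([a,b]),None,fx=5,fy=5,interpolation=2))
E
```

```text
0.079 0.07670081450805516 [  7.007  -1.429 -15.314] -16.852713256139968 0.02131763033278647 7.0917
0.081 0.07690245718821839 [ 16.712  -0.182 -21.505] -26.55231730490211 0.02105952005053794 7.3417
0.083 0.07767548120158903 [ 23.285   0.883 -25.477] -32.9199574355328 0.021037933634197696 7.5917
0.078 0.07741504699265582 [  0.611  -4.845 -11.105] -10.36673308378911 0.021164943746000676 7.8417
0.074 0.07436072372300916 [-5.804 -4.978 -7.019] -3.9544670894072897 0.02106268340208226 8.0917
0.071 0.07339845766216295 [-17.063  -5.546   0.673] 7.769163452601033 0.020912156243502913 8.3417
0.068 0.07285350839153158 [-31.606  -9.017   9.961] 22.299559956660527 0.02111499842658721 8.5917
```

View pics/c4.png

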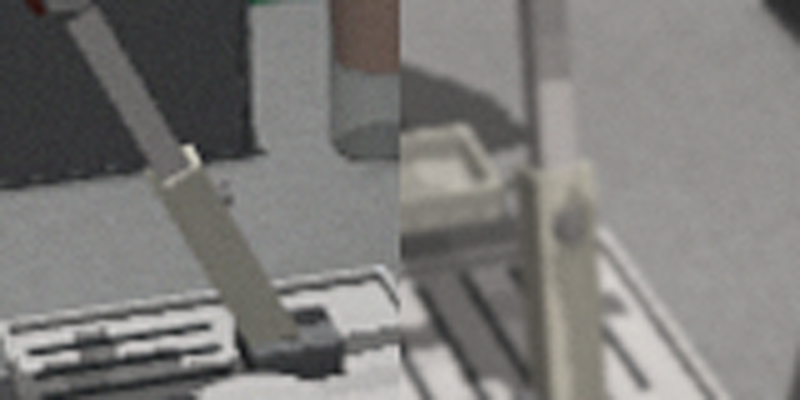

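The button is visibly proud of the tube (side ~265,158; scene ~464,215). The arm resists both pulling (−33 N) and pushing (+22 N) within about ±2 mm, so it is locked. Next I'll release, retreat, refit the stand and caddy, and check IK for a caddy grip tilted 25°. The tilt is needed because the nozzle also overhangs the hang position.

```bash
python3 - <<'E'
from bench import *
from plan import *
from fit import *
np.set_printoptions(precision=4,suppress=True)
q,zt=pull_q(np.radians(8),1)
a=np.radians(33); perp=Rz.apply([np.cos(a),0,np.sin(a)])
base=axis_pt(.166+.0252)+zt*.011
move_l(base+AW*.075,speed=.05); print(state()['ft_force'])
gripper_open()
p=base+AW*.075
move_l(p-perp*.015,speed=.08)
move_l(p-perp*.02-zt*.10,speed=.15)
s=state();print(s['time'],s['ft_force'])
# go above caddy
cy=-.40;C=Ro.from_euler('z',cy);f=np.radians(25)
zc=C.apply([np.sin(f),0,-np.cos(f)]);yc=C.apply([np.cos(f),0,np.sin(f)]);qc=quat(zc,yc)
g=np.array([.5845,-.2297,.2])+zc*.011
move_to(g-zc*.14,qc); s=state();print(s['time'],s['joint_pos'])
ims={}
for n in("wrist","side","scene"):
    d=get_image(n);cv2.imwrite(f"pics/{n}5.png",d["frame"]);np.savez(f"pics/{n}5.npz",**d);ims[n]=d
X=cloud(ims["scene"]);Y=cloud(ims["side"])
pts=[]
for x in(X,Y):
    m=(x[...,0]>.48)&(x[...,0]<.72)&(x[...,1]>.09)&(x[...,1]<.33)&(x[...,2]>.012)&(x[...,2]<.29)
    m&=~((x[...,0]<.585)&(x[...,2]<.03)); pts.append(x[m])
p=np.concatenate(pts);r=least_squares(lambda t:stand(p,t),[.567,.2135,-.02,.098],loss="soft_l1",f_scale=.002);print("stand",r.x,np.median(abs(r.fun)))
W=cloud(ims["wrist"])
m=(W[...,2]>.195)&(W[...,2]<.215)&(np.hypot(W[...,0]-.585,W[...,1]+.23)<.07);p=W[m]
if len(p):
    print("wrist bar",len(p),p.mean(0),p[:,2].max());pr=(p-p.mean(0))@C.as_matrix();print(pr.min(0),pr.max(0),"yaw",-np.polyfit(p[:,1],p[:,0],1)[0])
E
```

```text
[-11.6383  -5.1338  -3.6152]
11.25 [-0.2933  0.4373  0.0641]
12.8167 [-0.4406 -0.346   1.5346  0.0179  1.5173 -0.0386]
stand [ 0.5673  0.2131 -0.0183  0.1009] 0.001084761177456161
wrist bar 1991 [ 0.5832 -0.2264  0.2051] 0.20880034425544455
[-0.0063 -0.0522 -0.01  ] [0.01   0.0472 0.0037] yaw -0.39535537155202044
```

View pics/wrist5.png

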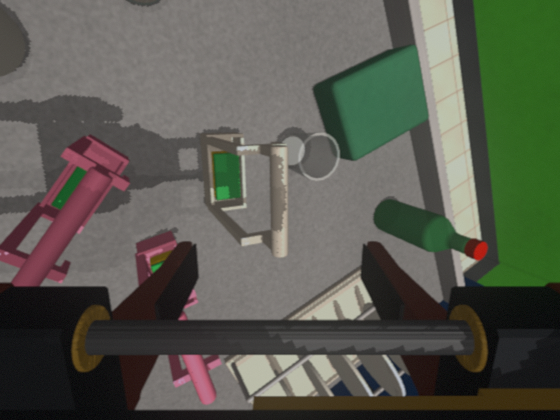

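View pics/side5.png

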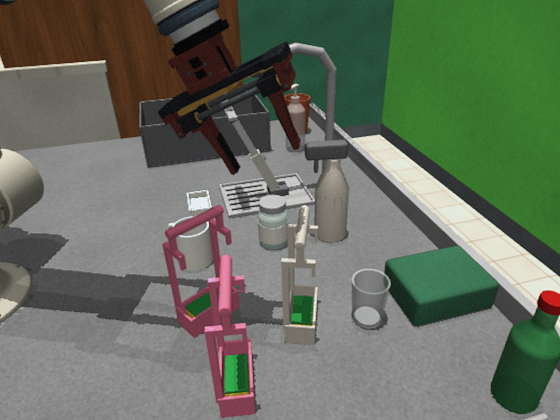

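The wrist view shows the white bar centred between the fingers (column 280, rows 145–255). The pink ones (95,190 and 180,330) lie outside the finger paths, and the depth estimate agrees within 1 mm. I'll descend, grip and lift a little.

```bash
python3 - <<'E'
from bench import *
from plan import *
from fit import *
np.set_printoptions(precision=4,suppress=True)
C=Ro.from_euler('z',-.397);f=np.radians(25)
zc=C.apply([np.sin(f),0,-np.cos(f)]);yc=C.apply([np.cos(f),0,np.sin(f)]);qc=quat(zc,yc)
g=np.array([.5840,-.2297,.2])+zc*.011
move_l(g-zc*.04,speed=.2,orientation=qc)
move_l(g,speed=.08); s=state();print(s['time'],s['ft_force'],s['ee_pos']-g)
close(); s=state();print(s['time'],s['ft_force'],s['finger_gap'])
move_l(g+[0,0,.05],speed=.06)
hold(.2); s=state();print(s['time'],s['ft_force'],s['finger_gap'])
ims={}
for n in("side","scene"):
    d=get_image(n);cv2.imwrite(f"pics/{n}6.png",d["frame"]);np.savez(f"pics/{n}6.npz",**d);ims[n]=d
cv2.imwrite("pics/c6.png",cv2.resize(np.hstack([ims["side"]["frame"][120:370,210:400],ims["scene"]["frame"][90:340,90:280]]),None,fx=2,fy=2))
E
```

```text
14.2667 [-0.2402 -0.2834  1.2572] [-0.     -0.     -0.0004]
15.375 [ 0.5864  0.8113 -0.0993] 0.015217988291067696
16.5583 [-0.4223 -0.1393 -3.3203] 0.015466638003080346
```

View pics/c6.png

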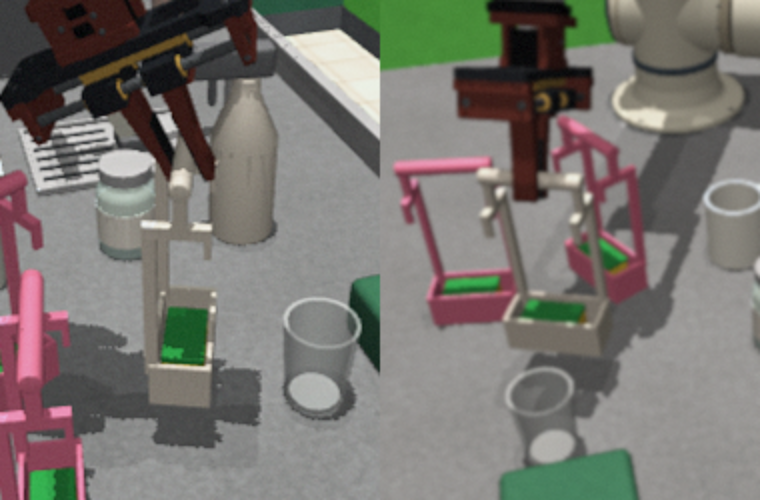

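The white caddy is lifted level, and the beaker and pink ones are untouched. Next I'll fit its pose in the hand, so the hook point is known relative to the TCP.

```bash
cat > inhand.py <<'E'
from fit import *
from scipy.spatial.transform import Rotation as Ro
def caddy_pose_fit(imgs,c0,yaw0,bx=0.,rad=.085,extra=None,zmax=None):
    """fit full pose; returns x,y,z,roll,pitch,yaw with origin under centre; bar x=bx"""
    pts=[]
    for d in imgs:
        X=cloud(d);I=d["frame"].astype(int)
        m=(np.hypot(X[...,0]-c0[0],X[...,1]-c0[1])<rad)&(X[...,2]>c0[2]-.01)&(X[...,2]<(zmax or c0[2]+.215))&(X[...,2]>.015)
        m&=(abs(I[...,2]-I[...,1])<25)&(I.sum(-1)>240)
        if extra is not None: m&=extra(X)
        pts.append(X[m])
    p=np.concatenate(pts)
    def res(t):
        R=Ro.from_euler('ZYX',t[3:6]); q=R.inv().apply(p-t[:3])
        return caddy(q,[0,0,0,bx])
    best=None
    r=least_squares(res,[*c0,yaw0,0,0],loss="soft_l1",f_scale=.0015)
    return r.x,len(p),np.median(abs(r.fun)),r.cost
E
python3 - <<'E'
from inhand import *
np.set_printoptions(precision=4,suppress=True)
I=[dict(np.load(f"pics/{n}6.npz")) for n in("side","scene")]
for bx in(0,-.0035):
    for s in([0,1],[0],[1]): print(bx,s,*caddy_pose_fit([I[k] for k in s],[.586,-.231,.05],-.40,bx))
I0=[dict(np.load(f"pics/{n}5.npz")) for n in("side","scene")]
print("before",*caddy_pose_fit(I0,[.586,-.231,.0],-.40,0))
E
```

```text
0 [0, 1] [ 0.5881 -0.2305  0.0502 -0.3935 -0.0214  0.0039] 5049 0.0007865128131323128 0.015248548445243183
0 [0] [ 0.5865 -0.2297  0.0499 -0.3918 -0.0095  0.0033] 2751 0.0006258429686207632 0.0083197645733829
0 [1] [ 0.5877 -0.2311  0.0504 -0.3934 -0.0217  0.0015] 2298 0.0008887311362804629 0.006904381050675043
-0.0035 [0, 1] [ 0.5873 -0.2302  0.0502 -0.3991 -0.0024  0.0044] 5049 0.0008851707515981563 0.015711631714421883
-0.0035 [0] [ 0.5857 -0.2294  0.0499 -0.3908  0.0068  0.0034] 2751 0.0006927113378155346 0.008457019098393446
-0.0035 [1] [ 0.5868 -0.2308  0.0505 -0.4067 -0.0007  0.0023] 2298 0.0010239045167545436 0.007167151025875355
before [ 0.5867 -0.2303  0.0008 -0.3904 -0.0144  0.0012] 4531 0.0007749198312145683 0.016402919147443545
```

The hand offset is about +2 mm in caddy x, well within the ±7 mm hook clearance. I'll carry the caddy over the mug and jar (underside at 140 mm) to a point in front of the bar.

```bash
cat > hang.py <<'E'
from plan import *
TH[:]=[.5673,.2132,-.019,.0995]
Rz=Ro.from_euler('z',TH[2])
f=np.radians(25)
def ori(y):
    C=Ro.from_euler('z',y);z=C.apply([np.sin(f),0,-np.cos(f)]);return quat(z,C.apply([np.cos(f),0,np.sin(f)])),z
qh,zh=ori(TH[2])
B=np.array([.095,0,0])+A*(.165+TH[3])
G0=np.array([B[0]-.002,0,B[2]+.045])   # grasp pt when hung, own
def tcp(d): return Rz.apply(G0+np.array(d))+[TH[0],TH[1],0]+zh*.011
E
python3 - <<'E'
from bench import *
from hang import *
from inhand import *
np.set_printoptions(precision=4,suppress=True)
p=np.array(state()['ee_pos'])
move_l([p[0],p[1],.35-.010],speed=.15)
q0,z0=ori(-.2)
move_l(np.array([.56,0,.34])+z0*.011,speed=.2,orientation=q0)
move_l(tcp([-.1,0,.05]),speed=.2,orientation=qh)
move_l(tcp([-.05,0,.045]),speed=.12)
hold(.3)
s=state();print(s['time'],s['ee_pos'],tcp([-.05,0,.045]),s['ft_force'],s['finger_gap'])
ims={}
for n in("side","scene"):
    d=get_image(n);cv2.imwrite(f"pics/{n}7.png",d["frame"]);np.savez(f"pics/{n}7.npz",**d);ims[n]=d
cv2.imwrite("pics/c7.png",cv2.resize(np.hstack([ims["side"]["frame"][30:230,150:345],ims["scene"]["frame"][60:260,300:495]]),None,fx=2,fy=2,interpolation=2))
E
```

```text
21.0167 [0.5028 0.2146 0.3203] [0.5032 0.2144 0.3197] [ 0.2596  0.2587 -3.1432] 0.015193096923144736
```

View pics/c7.png

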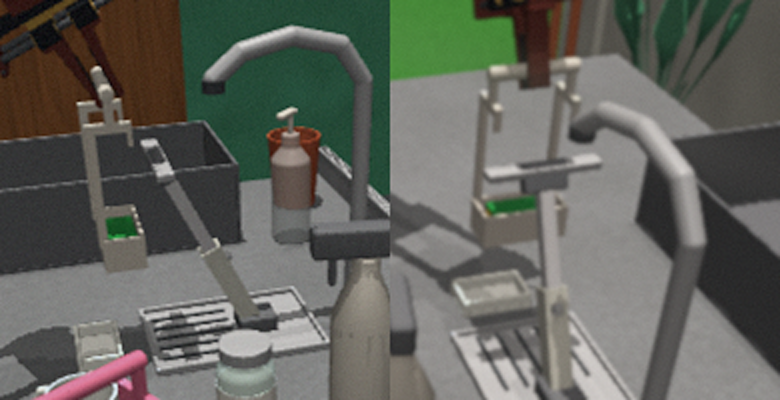

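The caddy hangs level in front of the bar, with hook tips towards the tap and one hook each side of the grip in the scene view. I'll move in above the bar at +30 mm and measure the hook against the bar before lowering.

```bash
python3 - <<'E'
from bench import *
from hang import *
from inhand import *
np.set_printoptions(precision=4,suppress=True)
move_l(tcp([0,0,.032]),speed=.08)
hold(.3)
s=state();print(s['time'],s['ee_pos']-tcp([0,0,.032]),s['ft_force'],s['finger_gap'])
ims={}
for n in("side","scene"):
    d=get_image(n);cv2.imwrite(f"pics/{n}8.png",d["frame"]);np.savez(f"pics/{n}8.npz",**d);ims[n]=d
cv2.imwrite("pics/c8.png",cv2.resize(np.hstack([ims["side"]["frame"][50:200,180:330],ims["scene"]["frame"][80:230,320:470]]),None,fx=2.6,fy=2.6,interpolation=2))
# hook pose in stand frame, from the 50 mm-out picture
I=[dict(np.load(f"pics/{n}7.npz")) for n in("side","scene")]
g=tcp([-.05,0,.045])-zh*.011
h=Rz.apply([.002,0,0])
for s_ in([0,1],[0],[1]):
  r=caddy_pose_fit([I[k] for k in s_],[g[0]+h[0],g[1],g[2]-.2],TH[2],0,extra=lambda X:X[...,0]<.533)
  t=r[0];hk=Ro.from_euler('ZYX',t[3:]).apply([0,0,.155])+t[:3]
  print(r[1:],t,"hook rel grasp (stand)",Rz.inv().apply(hk-g))
# bar in the same pictures
X=cloud(I[1]);m=(X[...,2]>.238)&(X[...,2]<.25)&(X[...,0]>.535)&(X[...,0]<.58)&(abs(X[...,1]-.213)<.07);b=X[m]
o=Rz.inv().apply(b-[TH[0],TH[1],0]);print("bar own x",np.percentile(o[:,0],[2,98]),"y",np.percentile(o[:,1],[1,99]),"z",np.median(o[:,2]),"expected",B)
E
```

```text
22.2083 [-0.0002  0.0001  0.0004] [-0.8944 -0.3801 -4.0191] 0.015204591810814785
(2937, np.float64(0.0009048840065658641), np.float64(0.003182010817791354)) [ 0.4999  0.2146  0.1309 -0.0172 -0.0094  0.0017] hook rel grasp (stand) [-0.0001 -0.0002 -0.0439]
(1215, np.float64(0.0009139736476550496), np.float64(0.001129917472223567)) [ 0.4997  0.2147  0.131  -0.0197 -0.0009  0.0027] hook rel grasp (stand) [ 0.001  -0.0002 -0.0437]
(1722, np.float64(0.0008616034933117624), np.float64(0.0020290059448659094)) [ 0.4999  0.2145  0.1309 -0.0157 -0.0104  0.0013] hook rel grasp (stand) [-0.0002 -0.0002 -0.0438]
bar own x [-0.0255 -0.0051] y [-0.0646  0.0617] z 0.24526516837973736 expected [-0.0168  0.      0.2397]
```

View pics/c8.png

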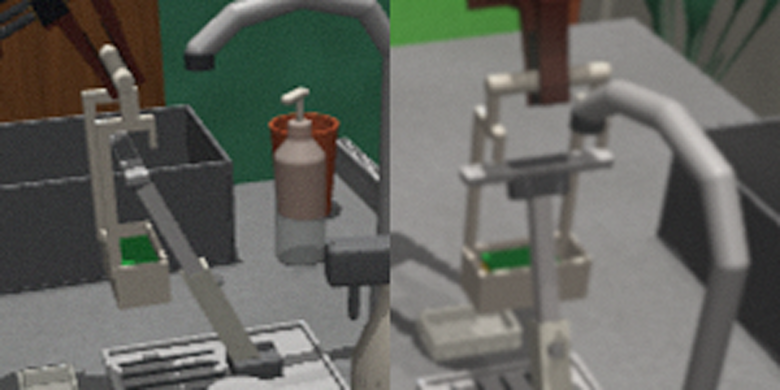

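The hooks straddle the bar, one each side of the grip. The measured hook centre is about 2.5 mm on the robot's side of the bar centre, so I'll shift +2.5 mm and lower with force monitoring.

```bash
python3 - <<'E'
from bench import *
from hang import *
from inhand import *
np.set_printoptions(precision=4,suppress=True)
move_l(tcp([.0025,0,.032]),speed=.05)
for z in(.015,.008,.004,.001,-.001,-.002,-.003,-.004):
    move_l(tcp([.0025,0,z]),speed=.05)
    s=state();print(z,s['ee_pos'][2]-tcp([0,0,z])[2],s['ft_force'],s['moment'],s['time'])
    if s['ft_force'][2]>2: break
    if np.linalg.norm(s['ft_force'][:2])>12: break
ims={}
for n in("side","scene"):
    d=get_image(n);cv2.imwrite(f"pics/{n}9.png",d["frame"]);np.savez(f"pics/{n}9.npz",**d);ims[n]=d
cv2.imwrite("pics/c9.png",cv2.resize(np.hstack([ims["side"]["frame"][50:200,180:330],ims["scene"]["frame"][80:230,320:470]]),None,fx=2.6,fy=2.6,interpolation=2))
E
```

```text
0.015 -0.0006660276277588584 [-0.1268 -0.3931 -3.4299] [-0.0565  0.4288  0.0397] 23.05
0.008 -0.0005701102643146938 [-0.1054 -0.3659 -3.0011] [-0.1213  0.4056  0.0016] 23.3417
0.004 -0.0004210118313375255 [-1.2992  0.3239 -2.4099] [-0.039   0.4485  0.0289] 23.5917
0.001 -0.0001695471613328836 [ 0.2508  0.2124 -3.0026] [0.0012 0.4446 0.0165] 23.8417
-0.001 0.00017444069570188292 [ 0.5331 -0.2846 -2.8808] [-0.0817  0.2972 -0.0058] 24.0917
-0.002 0.0005023941585867164 [ 0.9634  0.4964 -0.6339] [-0.0797  0.035  -0.0167] 24.3417
-0.003 0.0013725502948233603 [ 0.0342 -0.7511  3.9682] [-0.1503 -0.1075 -0.0186] 24.5917
```

View pics/c9.png

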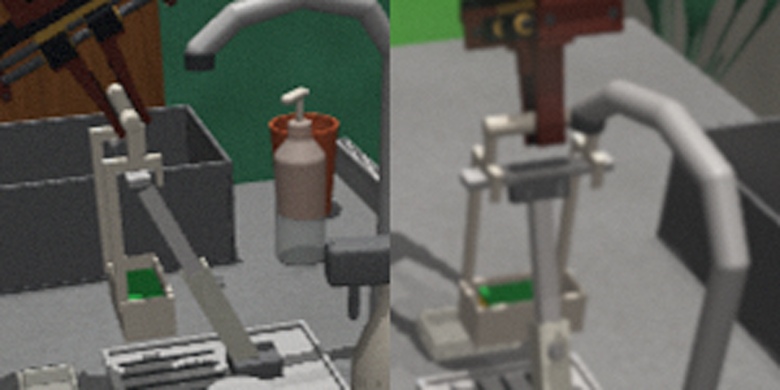

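Both tips are over the tap side of the bar and the weight has come off the wrist, so it's seated. I'll ease to neutral, open, and back out along the tool axis.

```bash
python3 - <<'E'
from bench import *
from hang import *
from inhand import *
np.set_printoptions(precision=4,suppress=True)
move_l(tcp([.0025,0,-.0022]),speed=.03); hold(.2); print(state()['ft_force'])
gripper_open(); s=state();print(s['time'],s['ft_force'],s['finger_gap'])
perp=Rz.apply([np.cos(f),0,np.sin(f)])
p=tcp([.0025,0,-.0022])
move_l(p-perp*.008,speed=.04); print(state()['ft_force'])
move_l(p-perp*.010-zh*.05,speed=.08); print(state()['ft_force'])
move_l(p-perp*.010-zh*.15,speed=.15)
hold(.5)
s=state();print(s['time'],s['ft_force'])
ims={}
for n in("side","scene","wrist"):
    d=get_image(n);cv2.imwrite(f"pics/{n}10.png",d["frame"]);np.savez(f"pics/{n}10.npz",**d);ims[n]=d
cv2.imwrite("pics/c10.png",cv2.resize(np.hstack([ims["side"]["frame"][50:200,180:330],ims["scene"]["frame"][80:230,320:470]]),None,fx=2.6,fy=2.6,interpolation=2))
E
```

```text
[1.6861 0.3137 5.5602]
26.325 [-0.5751 -0.0516  0.7226] 0.08766625964844679
[-0.1745  0.1596 -0.4493]
[ 0.3296  0.2193 -0.0319]
28.7667 [-0.3437  0.0986  0.044 ]
```

View pics/c10.png

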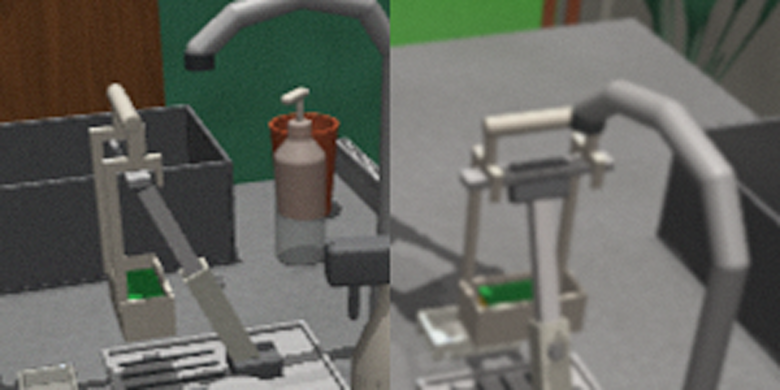

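View pics/side10.png

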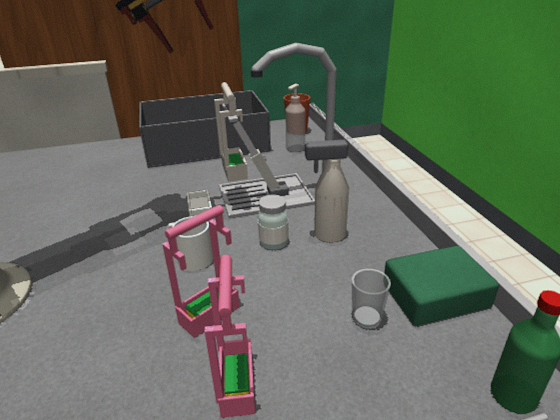

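View pics/scene10.png

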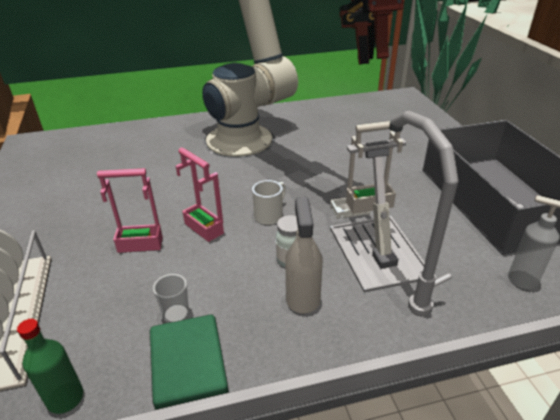

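The caddy hangs on the bar by both hooks, and the mug, jar, beaker, soap dish and bottle are where they were. As a last check I'll measure stillness, stand extension and caddy pose, then hand in.

```bash
python3 - <<'E'
from bench import *
from hang import *
from inhand import *
np.set_printoptions(precision=4,suppress=True)
hold(.6)
J={n:get_image(n) for n in("side","scene")}
for n in J:
    o=np.load(f"pics/{n}10.npz")["frame"].astype(int);v=np.s_[80:200,200:300] if n=="side" else np.s_[110:230,330:430]
    print(n,"mean diff",np.abs(J[n]["frame"].astype(int)-o)[v].mean(),np.abs(J[n]["frame"].astype(int)-o)[v].max())
    a=np.load(f"pics/{n}0.npz")["frame"].astype(int);d=np.abs(J[n]["frame"].astype(int)-a).sum(-1)>90
    cv2.imwrite(f"pics/diff_{n}.png",(d*255).astype(np.uint8))
h=Rz.apply([B[0],0,0])+[TH[0],TH[1],0]
r=caddy_pose_fit(list(J.values()),[h[0],h[1],B[2]-.155],TH[2],0,extra=lambda X:(Rz.inv().apply((X-[TH[0],TH[1],0]).reshape(-1,3)).reshape(X.shape)[...,0]<.012))
t=r[0];hk=Ro.from_euler('ZYX',t[3:]).apply([0,0,.155])+t[:3];print(t,r[1:],"hook own",Rz.inv().apply(hk-[TH[0],TH[1],0]),"bar",B)
cv2.imwrite("pics/diff.png",np.hstack([cv2.resize(cv2.imread(f"pics/diff_{n}.png"),(400,300)) for n in J]))
E
```

```text
side mean diff 2.4960555555555555 19
scene mean diff 1.5387777777777778 10
[ 0.5517  0.2134  0.0829 -0.0096 -0.0008  0.003 ] (3632, np.float64(0.0012231836947591713), np.float64(0.028872280323017818)) hook own [-0.0157 -0.0005  0.2379] bar [-0.0168  0.      0.2397]
```

View pics/diff.png

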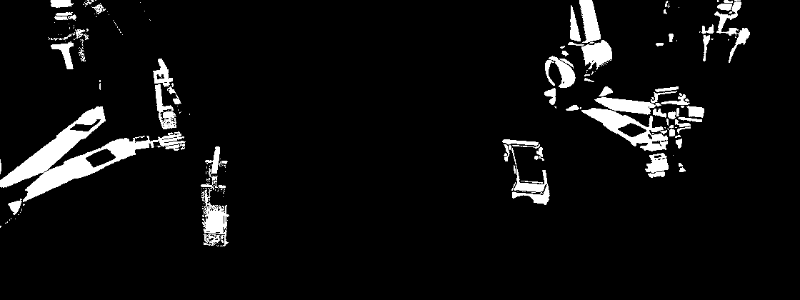

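The difference image shows only the robot, its shadow, the arm and the caddy changed. The caddy is still and upright, with its underside about 83 mm above the worktop. Handing in.

```bash
python3 - <<'E'
from bench import *
s=state();print(s['time'],s['ft_force'])
print(job_done())
E
```

```text
29.6167 [ 0.02606557  0.32162369 -0.52685645]
the job is handed in; nothing more can be done
None
```

The telescopic arm is pulled out and locked, and the white caddy hangs by both hooks on its cross bar. I handed the job in at 29.6 s of the 64 s allowed.

**Arm:** I gripped the flat block with the tool leaning 8° more towards the robot than the tube, so the gripper would clear the tap nozzle. The lock button shows proud of the tube in the pictures. The arm then resisted both pulling (33 N) and pushing (22 N), with only about ±2 mm of play.

**Caddy:** I picked it up by the round bar with a 25° tilt, carried it over the mug and jar, and lowered it until its weight came off the wrist.

**Last checks:**
- **Hooks:** one sits each side of the grip, with the tips on the tap's side. The measured hook point is within about 2 mm of the calculated bar centre.
- **Hang:** it is upright to about 0.2°, its underside is about 83 mm above the worktop, and it was still over about 0.6 s.
- **Other objects:** comparing before and after pictures shows only the robot, its shadow, the arm and the caddy changed.
- **Forces:** the highest wrist force I read was about 35 N, and the wrist read near zero at hand-in with nothing touching the robot.

**Small disagreements:** the camera fits of the caddy's round bar and of the hook offset in the hand differed by 1–4 mm. I corrected for this with a 2.5 mm shift before lowering. No check failed.

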